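# Put the porcelain tasting plaque away in the chest drawer

## Task

Put the white porcelain plaque away: draw it out of the slanted stand on the turntable, stand it upright on its long edge in the wide slot of the rack inside the open drawer, lowering it gently without dropping it, and let go. Then slide the drawer gently until it is fully shut, without slamming it, and leave everything else on the shelf as it is.

Things in the scene. Friction and masses are not known exactly. Their poses are not given: they have to be found in the camera images.
- plaque: White porcelain plaque, pale green motif on its front, 100 mm wide (y), 70 mm high (z), 9 mm thick (x), about 150 g. Origin: middle of its lower long edge; z points up along the plaque, y along the long edge, x out of its front (away from the robot). It starts leaning in the stand, its top tilted 35 degrees towards the robot; its upper 30 mm are clear of the stand.
- stand (a point): Seat of the slanted wooden stand fixed on the turntable: the plaque's lower edge at the start, 52 mm above the table. Axes: z up, x horizontal, the way the plaque faces. The stand is 94 mm wide; its back rest carries the lower 38 mm of the plaque's back, its front lip is 12 mm deep with 3 mm of play, both sloped with the plaque, which slides out along its own height.
- drawer (a joint): Opening of the drawer of the walnut chest in m: 0 fully shut, at the start about 0.13 to 0.15 (stop at 0.155). Slides towards the robot as it opens, with about 4 N friction; no handle, pushed shut by its front.
- slot (a point): Nominal middle of the wide slot's floor, on the drawer's floor 20 mm above the table (moves with the drawer). x: closing direction; y: along the slot; z up. The slot: 12.5 mm wide (x), 124 mm long, 30 mm deep, between bars 9 mm thick. The bamboo rack insert really sits up to 6 mm before or behind (x) this point: find it by touch or sight. A second slot 18 mm nearer the front is too thin (5 mm).
- front (a point): Middle of the top edge of the drawer's front panel, on its outer face (towards the robot), 98 mm above the table and 70 mm before point slot; moves with the drawer. The panel is 174 mm wide, 12 mm thick, from 12 to 98 mm above the table. x: closing direction. Shut, the panel's back lies on the chest's front face.
- caddy: Bystander: brown ceramic tea caddy with ivory lid, 76 mm across, 142 mm tall, standing on top of the chest close to its front edge. Origin: centre of its underside.
- incense_box: Bystander: celadon incense box like a persimmon, 60 mm across, 42 mm high, on the turntable before the stand. Origin: centre of its underside.
- kettle_lid: Bystander: cast-iron kettle lid with knob, 76 mm across, 40 mm high, on the table between the chest and the turntable between the chest and the turntable. Origin: centre of its underside.
- whisk: Bystander: bamboo whisk standing on its tines, 60 mm across, 110 mm high. Origin: centre of its underside.
- bowl: Bystander: dark tea bowl, 116 mm across, 72 mm high. Origin: centre of its underside.
- cup: Bystander: celadon cup, 60 mm across, 45 mm high. Origin: centre of its underside.
- turntable: Dark walnut disc, 240 mm across, top 30 mm above the table, carrying the stand near its middle. It does not turn during the work. Origin: centre of its underside on the table; x horizontal, the way the plaque faces.
- chest: Walnut chest with one drawer open towards the robot: 174 mm wide (y), 180 mm deep (x), 122 mm high; its opening is 108 mm high, so a plaque not fully down in the slot will not pass. Origin: on the table, under the middle of the chest's front face; x into the chest.
Not all that is in view belongs to the job. Of the things shaped like the plaque, the white one is meant. What is shaped like the turntable but yellow is not meant.

How it is judged:
On the way, in this order (a step that is already met when the one before it is completed fails the run):
1. the plaque is drawn out of the stand (distance between plaque and stand above 0.05 m), for 0.1 s.
2. the plaque stands in the wide slot, let go, with the drawer still open (more than 80 mm) (x of plaque in the frame of slot between -0.012 and 0.012 m and y of plaque in the frame of slot between -0.02 and 0.02 m and z of plaque in the frame of slot between -0.006 and 0.006 m and angle between plaque's own z axis and vertical below 0.17 rad and angle between the y axis of plaque and the y axis of slot, either way round below 0.15 rad and contact force between the fingers and plaque below 0.2 N and value of joint drawer above 0.08 m), for 0.2 s.
At the end, for the whole second after the job is handed in: The drawer is shut to within 3 mm and the plaque stands at rest in the rack's wide slot: its lower edge within 6 mm of the floor's height, 12 mm across and 20 mm along of the nominal slot point (the rack may sit 6 mm off), upright within 0.17 rad, in line with the slot within 0.15 rad (x of plaque in the frame of slot between -0.012 and 0.012 m and y of plaque in the frame of slot between -0.02 and 0.02 m and z of plaque in the frame of slot between -0.006 and 0.006 m and angle between plaque's own z axis and vertical below 0.17 rad and angle between the y axis of plaque and the y axis of slot, either way round below 0.15 rad and value of joint drawer below 0.003 m and linear speed of plaque below 0.02 m/s); the robot touches nothing.
It fails at once if the plaque is dropped or slammed into the rack (faster than 0.45 m/s within 60 mm of its seat) (distance between plaque and slot below 0.06 m and linear speed of plaque above 0.45 m/s).
It fails at once if the drawer is slammed (closing faster than 0.35 m/s) (velocity of joint drawer below -0.35 m/s).
It fails at once if a bystander is moved more than 20 mm (distance of any of caddy, incense_box, kettle_lid, whisk, bowl, cup from where it was at the start of the episode above 0.02 m).
It also fails if it takes over 67 s, if anything falls off the work surface, if the arm or the gripper's body presses on something with over 40 N, if the wrist force passes 120 N, or if a joint passes its speed limit or range.

## Robot

A 6-joint arm with a two-finger parallel gripper is mounted at the origin on the work surface. World frame = base frame: x ahead of the robot, y to its left, z up, the work surface at z = 0. Lengths are in m, angles in rad, forces in N, time in s.
With the tool pointing down it reaches from about 0.225 to 0.725 m from the base axis. Payload 3.1 kg.
Tool frame: the origin (TCP) lies midway between the tips of the shut fingers; the grasp point (between the pads) lies 19 mm behind it; z points along the fingers, y is the line along which they close (so a half turn about z gives the same grasp; the last joint's range is limited). The gripper opens to 85 mm and grips with 20 to 120 N. Pads are 22 mm wide; open, the fingers measure 114 mm over their backs; the gripper's body (76 mm by 85 mm) begins 54 mm behind the grasp point. The pads swing forward as they close: fully open they stand 13 mm farther back than shut.
Start: joints at [-1.394, 0.048, 0.099, 1.622, 0, 1.443], TCP at [0.158, -0.501, 0.231] pointing down, gripper open.
Joint ranges: [-2.91, 2.91], [-0.99, 1.94], [-1.21, 1.42], [-2.12, 2.29], [-1.49, 1.47], [-3.14, 3.14]. Speed limits (rad/s): [2.79, 2.79, 3.14, 3.14, 3.14, 3.14].

## Interface

Orientations are given as a 3x3 rotation matrix whose columns are the frame's x, y, z axes.
In Python, from plant import ctrl gives the robot as it stands. The module is installed in compiled form; this text tells all that it offers.
- The arm moves only by the tool send_rows, never from a script. Its argument "targets" is a list of rows, each an object of numbers: "wx", "wy", "wz": the turn, a rotation vector about the tool's x, y, z as a fraction of full scale; "tx", "ty", "tz": the shift along the tool's x, y, z as a fraction of full scale; "grip": the closure, from -1 (fully open) to 1 (shut), so that 0 is half open. A call has 1 to 10 rows; each row is the pose to reach, as a shift and turn from the pose commanded when the call began, along the tool's axes at that moment; what a row does not reach only later rows make up. Full scale, the value 1, is 0.5 m for a shift and 45 degrees for a turn. A row lasts 1/8 s, in which the tool goes at most 62.5 mm and 10.7 degrees, less where a joint would pass 70% of its speed; a pose out of reach is approached as far as the arm can. A call with a number of a shift or a turn outside -1 to 1 is refused whole. A call with a gripper value outside its range is refused whole. The fingers move at their own pace and stop on an object; "grip_force" is the grip in N (left out, the last holds). Time passes only in rows, so rows that repeat a pose let the fingers close. It gives the time, the measured TCP pose, the force, the opening and the grip force at its end, in the units of the state.
- ctrl.state(): the state, without advancing time (a new reading comes with each control period).
- ctrl.grab_frame(name): name is "side" or "top"; returns a dict with "color" (420x560x3 uint8, red, green, blue), "intrinsics" (3x3 intrinsics, pixels), "R" (3x3) and "t" (3): a world point X has camera coordinates R X + t. Camera axes: x right, y down, z forward; pixel columns grow to the right and rows downward; lengths in m; the calibration is good to about 2 mm. A picture is of the moment at which its call begins. There is no depth.
- ctrl.hand_in(): hands the job in; it is judged then, once.
Trained networks look in the newest picture that a camera, given by its name, has taken for a name from the list of things; names that differ only in an ending like _2 or _b are one class to them, and where a whole thing is asked for, a point or a joint stands for the part that bears it (a point fixed in the world has none). Each returns a list of dicts, best first, with "confidence" (0 to 1); they miss things now and then, are a little off and sometimes report something else, mostly with a low value. They report only what shows in the picture. A call takes as long as a camera call. They do not tell look-alikes from the thing itself.
- ctrl.masks_of(query, camera): "pixels" (420x560 bool, what is visible of it) and "rect" ([left, top, right, bottom] in pixels, round what is visible of it).
The state is a dict: "t": time; "joints": joint angles; "qvel": joint speeds; "effort": joint torques, N m; "ee_pos": TCP position; "tcp_rot": TCP orientation; "force": force on the tool from outside, world axes, zero at the start; "moment": the same for the moment, N m; "grip_width": finger opening in m; "grasp_force": force on a finger pad.
Only numpy, scipy, OpenCV 4.12 (cv2) and the standard library are available. Lean on these libraries where they do the work, as an engineer would, in place of code of your own. Each camera call takes 0.05 s, during which the arm holds its last target. There are 200 camera calls.

## Working session

There is one attempt and no reset: what is moved stays moved. The work goes in short steps, Python scripts to look and compute and a tool call to move; the robot and the scene stay as the last step left them, time stands still between calls to the robot, and variables do not carry over. Pictures are saved under pics/ and viewed, at most 10 in all, crops included, and the job is handed in when it is done.

Besides the shell and the picture viewer there is one more tool, called as name([rows], argument=value, ...), one row to a line, values as JSON. send_rows: Moves the arm, as the interface text tells. Shift numbers are shares of 0.5 m and turn numbers shares of 45 degrees, none past 1 either way. Its arguments: {"type":"object","properties":{"targets":{"type":"array","items":{"type":"object","properties":{"wx":{"type":"number","minimum":-1,"maximum":1},"wy":{"type":"number","minimum":-1,"maximum":1},"wz":{"type":"number","minimum":-1,"maximum":1},"tx":{"type":"number","minimum":-1,"maximum":1},"ty":{"type":"number","minimum":-1,"maximum":1},"tz":{"type":"number","minimum":-1,"maximum":1},"grip":{"type":"number"}}}},"grip_force":{"type":"number"}},"required":["targets"]}

```bash
mkdir -p pics; python3 - <<'E'
from plant import ctrl
import cv2,json,numpy as np
for n in("side","top"):
    f=ctrl.grab_frame(n); cv2.imwrite(f"pics/{n}0.png",cv2.resize(f["color"][:,:,::-1],(784,588)))
    print(n,f["intrinsics"],f["R"],f["t"])
    for q in("plaque","stand","drawer","front","caddy","incense_box","kettle_lid","turntable","chest","whisk","bowl","cup"):
        print(q,[(np.round(m["rect"]).tolist(),round(m["confidence"],2)) for m in ctrl.masks_of(q,n)])
s=ctrl.state();print({k:np.round(v,3).tolist() for k,v in s.items()})
E
```

```text
side [[485.81925688   0.         280.81419166]
 [  0.         485.81925688 214.52197056]
 [  0.           0.           1.        ]] [[ 0.99917393 -0.03947095 -0.00966984]
 [-0.03584734 -0.7439809  -0.66723863]
 [ 0.01914237  0.66703408 -0.74478125]] [-0.51307258  0.06990323  1.59606656]
plaque [([209.0, 282.0, 250.0, 314.0], 0.88), ([303.0, 243.0, 318.0, 285.0], 0.72), ([365.0, 230.0, 397.0, 264.0], 0.67), ([291.0, 214.0, 312.0, 236.0], 0.37)]
stand [([177.0, 152.0, 240.0, 203.0], 0.93), ([271.0, 247.0, 352.0, 315.0], 0.66)]
drawer [([259.0, 159.0, 307.0, 208.0], 0.74)]
front [([260.0, 154.0, 309.0, 210.0], 0.67), ([281.0, 340.0, 307.0, 371.0], 0.44), ([269.0, 247.0, 351.0, 315.0], 0.24)]
caddy [([318.0, 132.0, 342.0, 176.0], 0.74)]
incense_box [([331.0, 262.0, 348.0, 282.0], 0.77)]
kettle_lid [([290.0, 213.0, 314.0, 235.0], 0.84), ([266.0, 247.0, 353.0, 316.0], 0.24)]
turntable [([269.0, 244.0, 353.0, 314.0], 0.59), ([177.0, 158.0, 239.0, 207.0], 0.57)]
chest [([262.0, 146.0, 363.0, 212.0], 0.57)]
whisk [([282.0, 340.0, 306.0, 373.0], 0.7)]
bowl [([249.0, 118.0, 282.0, 145.0], 0.65)
[... 756 characters left out ...]
72.0, 254.0, 233.0], 0.61)]
incense_box [([325.0, 148.0, 345.0, 165.0], 0.77)]
kettle_lid [([264.0, 177.0, 286.0, 198.0], 0.84)]
turntable [([303.0, 148.0, 373.0, 213.0], 0.73)]
chest []
whisk []
bowl [([128.0, 206.0, 158.0, 237.0], 0.71), ([215.0, 134.0, 243.0, 169.0], 0.42)]
cup [([412.0, 224.0, 431.0, 245.0], 0.69)]
{'t': 1.3, 'joints': [-1.394, 0.048, 0.099, 1.622, 0.0, 1.443], 'qvel': [-0.001, 0.001, 0.0, -0.001, -0.0, -0.0], 'effort': [0.0, -33.864, 32.016, 0.001, -0.0, -0.0], 'ee_pos': [0.158, -0.501, 0.231], 'tcp_rot': [[0.954, 0.3, 0.0], [0.3, -0.954, 0.0], [0.0, -0.0, -1.0]], 'force': [0.304, 0.257, 0.413], 'moment': [-0.009, 0.061, -0.044], 'grasp_force': 0.0, 'grip_width': 0.085}
```

View images.

```bash
python3 - <<'E'
import cv2
a=cv2.imread("pics/top0.png");k=1.4
c=lambda im,l,t,r,b:im[int(t*k):int(b*k),int(l*k):int(r*k)]
cv2.imwrite("pics/topc.png",cv2.resize(c(a,190,95,390,245),(800,600),interpolation=cv2.INTER_CUBIC))
b=cv2.imread("pics/side0.png")
cv2.imwrite("pics/sidec.png",cv2.resize(c(b,200,125,420,290),(800,600),interpolation=cv2.INTER_CUBIC))
E
```

```text
(no output)
```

View pics/topc.png

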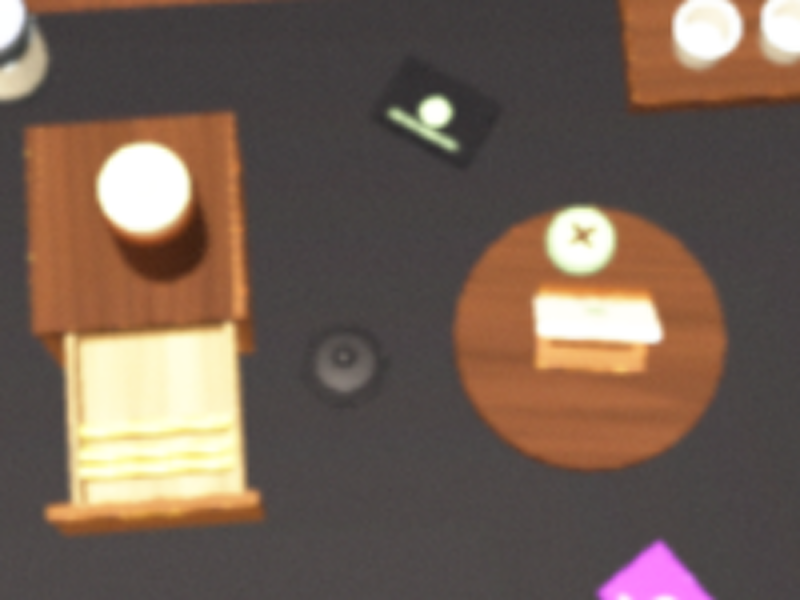

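View pics/sidec.png

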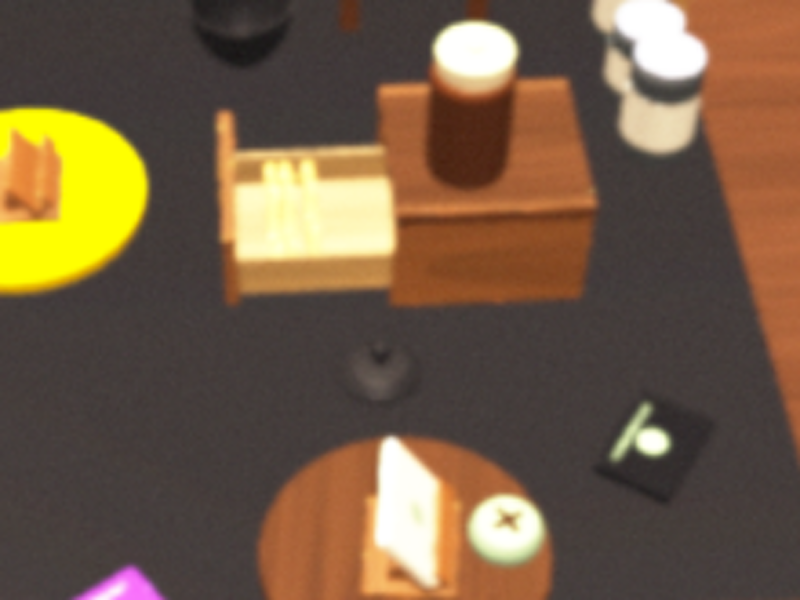

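```bash
cat > h.py <<'E'
import numpy as np,cv2
from plant import ctrl
from scipy.optimize import least_squares
def cam(n):
    f=ctrl.grab_frame(n);return f["color"],f["intrinsics"],f["R"],f["t"]
def proj(c,P):
    q=np.atleast_2d(P)@c[2].T+c[3];q=q@c[1].T;return q[:,:2]/q[:,2:]
def onz(c,uv,z):
    d=np.linalg.inv(c[1])@[*uv,1];d=c[2].T@d;o=-c[2].T@c[3];return o+d*(z-o[2])/d[2]
rz=lambda a:np.array([[np.cos(a),-np.sin(a),0],[np.sin(a),np.cos(a),0],[0,0,1]])
ry=lambda a:np.array([[np.cos(a),0,np.sin(a)],[0,1,0],[-np.sin(a),0,np.cos(a)]])
def plaque(p,L): # p=x,y,yaw ; local pts
    return np.array([p[0],p[1],.052])+np.array(L)@(rz(p[2])@ry(-np.radians(35))).T
def crop(c,l,t,w,h,k,lines=[]):
    im=cv2.resize(c[0][t:t+h,l:l+w,::-1],(w*k,h*k),interpolation=cv2.INTER_CUBIC)
    for P,col in lines:
        q=(proj(c,P)-[l,t]+.5)*k
        cv2.polylines(im,[np.int32(np.round(q))],False,col,1)
    return im
E
python3 - <<'E'
from h import *
T=cam("top");S=cam("side")
tc=lambda u,v:np.array([190+u/4,95+v/4])-.4; sc=lambda u,v:np.array([200+u/3.636,125+v/3.636])-.4
for a in [(33,333),(248,328),(25,128),(235,112)]: print("chest top",onz(T,tc(*a),.122).round(3))
for a in [(392,212),(378,87),(595,203),(568,80)]: print("chest side",onz(S,sc(*a),.122).round(3))
for a in [(45,510),(262,493)]: print("front top",onz(T,tc(*a),.098).round(3))
for a in [(230,235),(217,113)]: print("front side",onz(S,sc(*a),.098).round(3))
obsT=[tc(533,338),tc(662,340)];obsS=[sc(388,437),sc(381,540)]
L=[(-.0045,.05,.07),(-.0045,-.05,.07)]
r=least_squares(lambda p:np.r_[(proj(T,plaque(p,L))-obsT).ravel(),(proj(S,plaque(p,L))-obsS).ravel()],[.52,-.15,0])
print(r.x,r.fun.round(1))
for a in [(345,362)]:print("lid",onz(T,tc(*a),.03).round(3))
print("caddy",onz(T,tc(145,187),.142+.122).round(3))
p=r.x
box=[(s*.0045,y,z) for s,y,z in [(1,.05,0),(1,.05,.07),(1,-.05,.07),(1,-.05,0),(1,.05,0),(-1,.05,0),(-1,.05,.07),(-1,-.05,.07),(-1,-.05,0)]]
ln=[(plaque(p,box),(0,0,255))]
im=np.vstack([np.hstack([crop(T,198,174,66,50,6),crop(S,252,150,66,50,6)]),np.hstack([crop(T,305,150,66,50,6,ln),crop(S,285,238,66,50,6,ln)])])
cv2.imwrite("pics/c1.png",im)
E
```

```text
chest top [0.602 0.264 0.122]
chest top [0.595 0.086 0.122]
chest top [0.783 0.267 0.122]
chest top [0.786 0.088 0.122]
chest side [0.605 0.094 0.122]
chest side [0.604 0.265 0.122]
chest side [0.788 0.096 0.122]
chest side [0.787 0.266 0.122]
front top [0.457 0.263 0.098]
front top [0.46  0.083 0.098]
front side [0.459 0.096 0.098]
front side [0.449 0.262 0.098]
[ 0.6178382  -0.20697136 -0.10792823] [ 0.5 -1.4 -1.9 -0.7 -1.3  0.9 -0.6  0.6]
lid [0.584 0.008 0.03 ]
caddy [0.671 0.15  0.264]
```

View pics/c1.png

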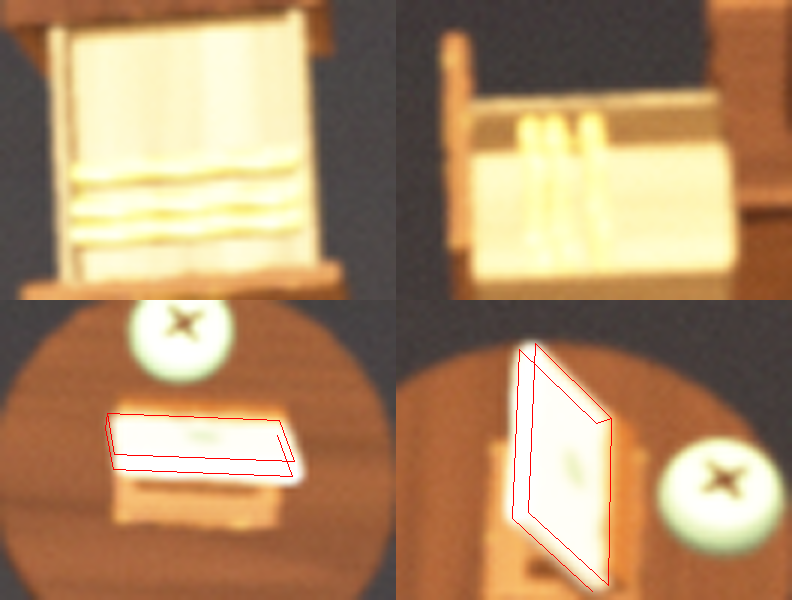

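```bash
cat >> h.py <<'E'
from scipy.spatial.transform import Rotation as Ro
def go(p,R,s=None):
    s=s or ctrl.state();Rc=np.array(s["tcp_rot"])
    t=Rc.T@(np.array(p)-s["ee_pos"])/.5;w=Ro.from_matrix(Rc.T@R).as_rotvec()/(np.pi/4)
    print("t",t.round(4),"w",w.round(4))
E
python3 - <<'E'
from h import *
T=cam("top");S=cam("side")
h,e=.0045,.05
box=[(s*h,y*e,z) for s in(1,-1) for y in(1,-1) for z in(.012,.07)]
W=[(T,(318,165,358,187)),(S,(297,238,325,290))]
def ren(c,w,p):
    q=cv2.convexHull(np.float32((proj(c,plaque(p,box))-w[:2]+.5)*8))
    m=np.zeros(((w[3]-w[1])*8,(w[2]-w[0])*8),np.uint8);cv2.fillPoly(m,[np.int32(q)],255)
    return cv2.GaussianBlur(cv2.resize(m,None,fx=1/8,fy=1/8,interpolation=cv2.INTER_AREA)/255.,(0,0),.7)
imgs=[np.clip((c[0][w[1]:w[3],w[0]:w[2]].min(2).astype(float)-60)/160,0,1) for c,w in W]
from scipy.optimize import minimize
f=lambda p,k=(0,1):sum(((ren(*W[i],p)-imgs[i])**2).sum() for i in k)
p0=np.array([.615,-.208,-.1])
for k in((0,1),(0,),(1,)):
    r=minimize(f,p0,args=(k,),method="Nelder-Mead",options=dict(initial_simplex=p0+np.array([[0,0,0],[.006,0,0],[0,.006,0],[0,0,.1]])));print(k,r.x.round(4),r.fun)
# rack bars, picks in 6x panels, at bar-top height
for r,n in((174,'back'),(211,'mid'),(236,'front')):
    print(n,[onz(T,(198+c/6-.4,174+r/6-.4),.05).round(4)[:2] for c in(100,280)])
for n,pts in(('back',((592,120),(601,262))),('mid',((556,120),(562,262))),('front',((528,120),(536,262)))):
    print(n,[onz(S,(252+(c-396)/6-.4,150+r/6-.4),.05).round(4)[:2] for c,r in pts])
g=T[0].astype(int)
print("T saturation rows 195-220",[(g[r,214:246].mean((0))).round().astype(int).tolist() for r in range(198,222)])
E
```

```text
(0, 1) [ 0.6177 -0.2093 -0.1198] 109.91703784981576
(0,) [ 0.6176 -0.2098 -0.0734] 54.47274395748221
(1,) [ 0.617  -0.2077 -0.1344] 53.986520548573864
back [array([0.5306, 0.2238]), array([0.5238, 0.1204])]
mid [array([0.5089, 0.2245]), array([0.5022, 0.1214])]
front [array([0.4944, 0.2249]), array([0.4876, 0.1221])]
back [array([0.5357, 0.2381]), array([0.5356, 0.1203])]
mid [array([0.5144, 0.2391]), array([0.5135, 0.1214])]
front [array([0.4978, 0.2399]), array([0.4988, 0.1221])]
T saturation rows 195-220 [[254, 250, 208], [254, 252, 209], [255, 254, 216], [255, 255, 215], [252, 246, 182], [248, 234, 156], [248, 234, 166], [253, 247, 195], [255, 254, 216], [255, 255, 221], [254, 251, 194], [253, 249, 176], [254, 252, 192], [255, 255, 213], [253, 249, 193], [249, 238, 166], [249, 235, 171], [252, 243, 194], [254, 248, 205], [253, 246, 203], [252, 239, 189], [248, 220, 158], [241, 192, 124], [232, 169, 101]]
```

```bash
cat >> h.py <<'E'
def gpose(p,z,tilt=35):
    Rp=rz(p[2])@ry(-np.radians(tilt));R=np.c_[Rp[:,1],Rp[:,0],-Rp[:,2]]
    return np.array([p[0],p[1],.052])+Rp[:,2]*z,R
PP=(.6172,-.209,-.115)
E
python3 - <<'E'
from h import *
s=ctrl.state()
P,R=gpose(PP,.114);print(P);go(P,R)
# intermediate: yaw only, raised
R1=np.array(s["tcp_rot"])@rz(-np.radians(66)); go([.45,-.25,.26],R1)
E
```

```text
[ 0.55224419 -0.20149698  0.14538333]
t [ 0.9327 -0.3341  0.1719] w [-0.6889  0.447  -1.4176]
t [ 0.7085 -0.303  -0.0574] w [-0.      0.     -1.4667]
```

send_rows([
  {"tx": 0.4,"ty": -0.15,"tz": -0.06,"wz": -0.75,"grip": 0},
  {"tx": 0.4,"ty": -0.15,"tz": -0.06,"wz": -0.75,"grip": 0},
  {"tx": 0.4,"ty": -0.15,"tz": -0.06,"wz": -0.75,"grip": 0},
  {"tx": 0.4,"ty": -0.15,"tz": -0.06,"wz": -0.75,"grip": 0},
  {"tx": 0.4,"ty": -0.15,"tz": -0.06,"wz": -0.75,"grip": 0},
  {"tx": 0.4,"ty": -0.15,"tz": -0.06,"wz": -0.75,"grip": 0},
])

```text
schema error: expected keys wx, wy, wz, tx, ty, tz, grip
```

```bash
python3 - <<'E'
from h import *
P,R=gpose(PP,.124);go(P,R);s=ctrl.state();print(s["ee_pos"],s["joints"],s["grip_width"],s["t"])
E
```

```text
t [ 0.9222 -0.3388  0.1555] w [-0.6889  0.447  -1.4176]
[ 0.15753952 -0.5008088   0.23132039] [-1.39379356e+00  4.79984878e-02  9.92160320e-02  1.62198878e+00
 -1.36187003e-05  1.44300020e+00] 0.08554726999453136 1.5
```

All keys needed.

send_rows([
  {"wx": 0,"wy": 0,"wz": -0.75,"tx": 0.4,"ty": -0.15,"tz": -0.06,"grip": 0},
  {"wx": 0,"wy": 0,"wz": -0.75,"tx": 0.4,"ty": -0.15,"tz": -0.06,"grip": 0},
  {"wx": 0,"wy": 0,"wz": -0.75,"tx": 0.4,"ty": -0.15,"tz": -0.06,"grip": 0},
  {"wx": 0,"wy": 0,"wz": -0.75,"tx": 0.4,"ty": -0.15,"tz": -0.06,"grip": 0},
  {"wx": 0,"wy": 0,"wz": -0.75,"tx": 0.4,"ty": -0.15,"tz": -0.06,"grip": 0},
  {"wx": 0,"wy": 0,"wz": -0.75,"tx": 0.4,"ty": -0.15,"tz": -0.06,"grip": 0},
])

```text
t: 2.25
ee_pos: [0.3254, -0.3696, 0.2611]
tcp_rot: [[0.627, 0.779, -0.001], [0.779, -0.627, -0.0], [-0.001, -0.0, -1.0]]
force: [-0.5, 0.6, 0.6]
grip_width: 0.0427
grasp_force: 0.0
```

```bash
python3 - <<'E'
from h import *
P,R=gpose(PP,.124);go(P,R);s=ctrl.state();print(s["ee_pos"],s["joints"],s["grip_width"],s["t"])
E
```

```text
t [0.5403 0.1332 0.2147] w [-0.7576  0.2192 -0.6932]
[ 0.32537853 -0.36957076  0.26112847] [-9.84755585e-01 -2.68706048e-02  8.33057170e-02  1.68113108e+00
 -6.73755222e-04  1.26342916e+00] 0.04274721085617085 2.25
```

send_rows([
  {"wx": -0.757,"wy": 0.219,"wz": -0.693,"tx": 0.54,"ty": 0.133,"tz": 0.215,"grip": 0},
  {"wx": -0.757,"wy": 0.219,"wz": -0.693,"tx": 0.54,"ty": 0.133,"tz": 0.215,"grip": 0},
  {"wx": -0.757,"wy": 0.219,"wz": -0.693,"tx": 0.54,"ty": 0.133,"tz": 0.215,"grip": 0},
  {"wx": -0.757,"wy": 0.219,"wz": -0.693,"tx": 0.54,"ty": 0.133,"tz": 0.215,"grip": 0},
  {"wx": -0.757,"wy": 0.219,"wz": -0.693,"tx": 0.54,"ty": 0.133,"tz": 0.215,"grip": 0},
  {"wx": -0.757,"wy": 0.219,"wz": -0.693,"tx": 0.54,"ty": 0.133,"tz": 0.215,"grip": 0},
  {"wx": -0.757,"wy": 0.219,"wz": -0.693,"tx": 0.54,"ty": 0.133,"tz": 0.215,"grip": 0},
  {"wx": -0.757,"wy": 0.219,"wz": -0.693,"tx": 0.54,"ty": 0.133,"tz": 0.215,"grip": 0},
  {"wx": -0.757,"wy": 0.219,"wz": -0.693,"tx": 0.54,"ty": 0.133,"tz": 0.215,"grip": 0},
])

```text
t: 3.38
ee_pos: [0.5471, -0.202, 0.1554]
tcp_rot: [[0.117, 0.813, 0.571], [0.993, -0.095, -0.068], [-0.001, 0.575, -0.818]]
force: [-0.8, 0.7, 0.7]
grip_width: 0.0429
grasp_force: 0.0
```

```bash
python3 - <<'E'
from h import *
P,R=gpose(PP,.044);go(P,R);s=ctrl.state();print(s["ee_pos"],np.round(s["joints"],2),s["t"])
T=cam("top");S=cam("side")
p=np.array(s["ee_pos"]);R=np.array(s["tcp_rot"])
tl=[(np.array([p,p+R[:,2]*.08]),(0,0,255)),(np.array([p-R[:,1]*.02,p+R[:,1]*.02]),(255,0,0))]
cv2.imwrite("pics/c2.png",np.hstack([crop(T,305,140,66,90,6,tl),crop(S,280,205,66,90,6,tl)]))
E
```

```text
t [ 0.0025 -0.0034  0.1622] w [ 0.0023  0.0021 -0.0013]
[ 0.54705438 -0.20204402  0.15537872] [-0.62 -0.41 -0.6   0.84  0.28  1.15] 3.375
```

View pics/c2.png

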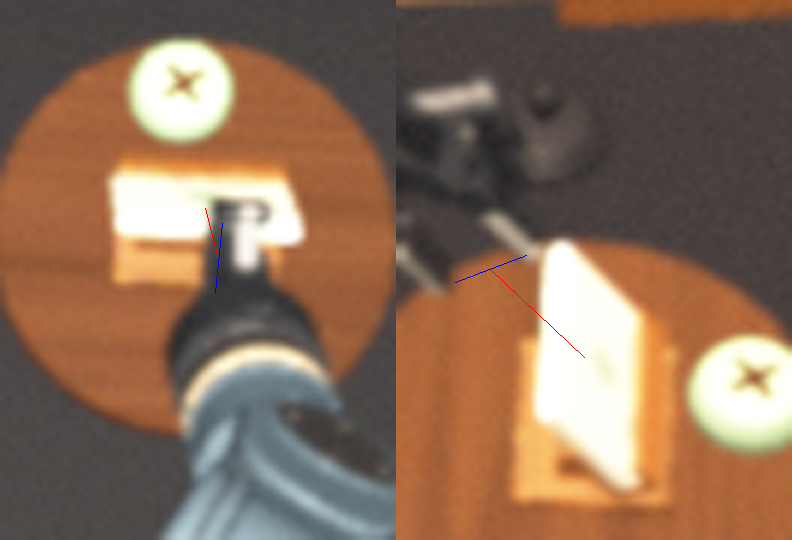

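send_rows([
  {"wx": 0,"wy": 0,"wz": 0,"tx": 0.012,"ty": -0.003,"tz": 0.06,"grip": 0},
  {"wx": 0,"wy": 0,"wz": 0,"tx": 0.012,"ty": -0.003,"tz": 0.11,"grip": 0},
  {"wx": 0,"wy": 0,"wz": 0,"tx": 0.012,"ty": -0.003,"tz": 0.14,"grip": 0},
  {"wx": 0,"wy": 0,"wz": 0,"tx": 0.012,"ty": -0.003,"tz": 0.158,"grip": 0},
  {"wx": 0,"wy": 0,"wz": 0,"tx": 0.012,"ty": -0.003,"tz": 0.158,"grip": 0},
])

```text
t: 4.1
ee_pos: [0.5912, -0.1995, 0.0878]
tcp_rot: [[0.115, 0.814, 0.569], [0.993, -0.094, -0.065], [0.001, 0.573, -0.82]]
force: [0.3, -0.1, 0.4]
grip_width: 0.0429
grasp_force: 0.0
```

```bash
python3 - <<'E'
from h import *
T=cam("top");S=cam("side");s=ctrl.state()
p=np.array(s["ee_pos"]);R=np.array(s["tcp_rot"])
tl=[(np.array([p-R[:,1]*.02,p+R[:,1]*.02]),(255,0,0))]
cv2.imwrite("pics/c3.png",np.hstack([crop(T,305,140,66,90,6,tl),crop(S,280,205,66,90,6,tl)]))
E
```

```text
(no output)
```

View pics/c3.png

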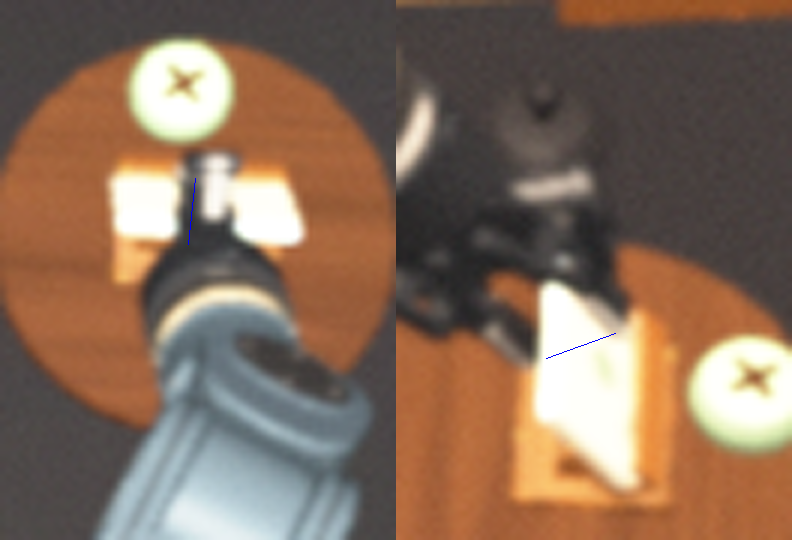

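send_rows([
  {"wx": 0,"wy": 0,"wz": 0,"tx": 0,"ty": 0,"tz": 0,"grip": 1},
  {"wx": 0,"wy": 0,"wz": 0,"tx": 0,"ty": 0,"tz": 0,"grip": 1},
  {"wx": 0,"wy": 0,"wz": 0,"tx": 0,"ty": 0,"tz": 0,"grip": 1},
  {"wx": 0,"wy": 0,"wz": 0,"tx": 0,"ty": 0,"tz": 0,"grip": 1},
  {"wx": 0,"wy": 0,"wz": 0,"tx": 0,"ty": 0,"tz": 0,"grip": 1},
  {"wx": 0,"wy": 0,"wz": 0,"tx": 0,"ty": 0,"tz": 0,"grip": 1},
  {"wx": 0,"wy": 0,"wz": 0,"tx": 0,"ty": 0,"tz": 0,"grip": 1},
], grip_force=40)

```text
t: 5.08
ee_pos: [0.5913, -0.1998, 0.0891]
tcp_rot: [[0.115, 0.813, 0.57], [0.993, -0.094, -0.066], [-0.0, 0.574, -0.819]]
force: [-5.9, 0.3, 4.4]
grip_width: 0.0081
grasp_force: 40.2
```

send_rows([
  {"wx": 0,"wy": 0,"wz": 0,"tx": 0,"ty": 0,"tz": -0.02,"grip": 1},
  {"wx": 0,"wy": 0,"wz": 0,"tx": 0,"ty": 0,"tz": -0.05,"grip": 1},
  {"wx": 0,"wy": 0,"wz": 0,"tx": 0,"ty": 0,"tz": -0.09,"grip": 1},
  {"wx": 0,"wy": 0,"wz": 0,"tx": 0,"ty": 0,"tz": -0.14,"grip": 1},
  {"wx": 0,"wy": 0,"wz": 0,"tx": 0,"ty": 0,"tz": -0.2,"grip": 1},
  {"wx": 0,"wy": 0,"wz": 0,"tx": 0,"ty": 0,"tz": -0.24,"grip": 1},
  {"wx": 0,"wy": 0,"wz": 0,"tx": 0,"ty": 0,"tz": -0.24,"grip": 1},
])

```text
t: 5.95
ee_pos: [0.5227, -0.1923, 0.189]
tcp_rot: [[0.116, 0.812, 0.572], [0.993, -0.093, -0.068], [-0.002, 0.576, -0.817]]
force: [0.1, -0.6, -1.0]
grip_width: 0.0082
grasp_force: 39.8
```

```bash
python3 - <<'E'
from h import *
s=ctrl.state();print(s["ee_pos"],np.round(s["joints"],2),s["grip_width"])
P,R=gpose((0,0,0.01),0,0)
go([.524,.175,.18],R)
E
```

```text
[ 0.52272595 -0.1922701   0.18895261] [-0.64 -0.5  -0.59  0.94  0.29  1.13] 0.00824343844450038
t [ 0.7299 -0.0769 -0.0338] w [ 0.7803  0.0513 -0.1544]
```

send_rows([
  {"wx": 0.2,"wy": 0.01,"wz": -0.04,"tx": 0.05,"ty": -0.005,"tz": -0.035,"grip": 1},
  {"wx": 0.4,"wy": 0.025,"wz": -0.08,"tx": 0.15,"ty": -0.02,"tz": -0.035,"grip": 1},
  {"wx": 0.6,"wy": 0.04,"wz": -0.12,"tx": 0.26,"ty": -0.03,"tz": -0.035,"grip": 1},
  {"wx": 0.78,"wy": 0.051,"wz": -0.154,"tx": 0.37,"ty": -0.04,"tz": -0.035,"grip": 1},
  {"wx": 0.78,"wy": 0.051,"wz": -0.154,"tx": 0.48,"ty": -0.05,"tz": -0.035,"grip": 1},
  {"wx": 0.78,"wy": 0.051,"wz": -0.154,"tx": 0.58,"ty": -0.06,"tz": -0.035,"grip": 1},
  {"wx": 0.78,"wy": 0.051,"wz": -0.154,"tx": 0.67,"ty": -0.07,"tz": -0.035,"grip": 1},
  {"wx": 0.78,"wy": 0.051,"wz": -0.154,"tx": 0.73,"ty": -0.077,"tz": -0.035,"grip": 1},
  {"wx": 0.78,"wy": 0.051,"wz": -0.154,"tx": 0.73,"ty": -0.077,"tz": -0.035,"grip": 1},
])

```text
t: 7.08
ee_pos: [0.5225, 0.1778, 0.177]
tcp_rot: [[-0.015, 1.0, -0.005], [1.0, 0.015, 0.002], [0.002, -0.005, -1.0]]
force: [0.9, -0.8, -2.2]
grip_width: 0.0081
grasp_force: 39.8
```

```bash
python3 - <<'E'
from h import *
T=cam("top");S=cam("side");s=ctrl.state()
print(s["ee_pos"],np.round(s["joints"],2),np.round(s["force"],1),np.round(s["moment"],2),s["grip_width"])
R=gpose((0,0,0.01),0,0)[1];go([.524,.175,.12],R)
X,Y=.524,.177
tl=[(np.array([[X+d,Y-.05,.05],[X+d,Y+.05,.05]]),(0,0,255)) for d in(-.00625,.00625)]
cv2.imwrite("pics/c4.png",np.hstack([crop(T,195,160,66,75,6,tl),crop(S,250,140,66,75,6,tl)]))
E
```

```text
[0.52292704 0.17568049 0.17771703] [0.2  0.12 0.06 1.52 0.   1.76] [-0.4 -0.3 -1.2] [ 0.05 -0.04  0.03] 0.008272601184878133
t [-0.0015  0.0026  0.1154] w [-0.0052 -0.0016  0.002 ]
```

View pics/c4.png

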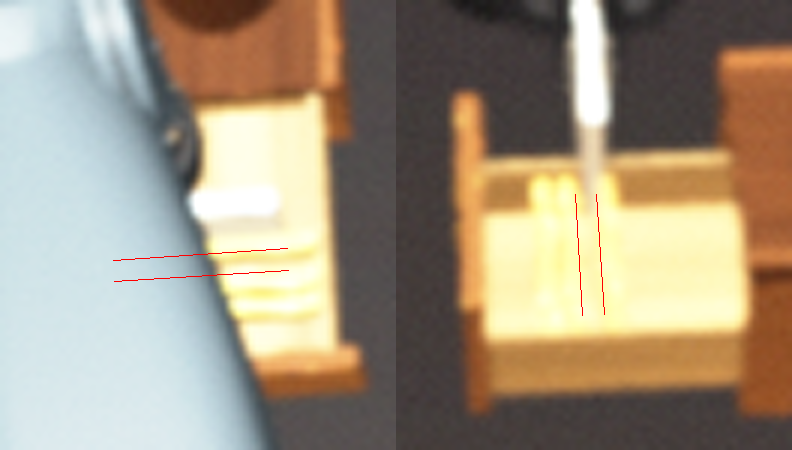

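send_rows([
  {"wx": -0.005,"wy": 0,"wz": 0,"tx": 0,"ty": 0.004,"tz": 0.05,"grip": 1},
  {"wx": -0.005,"wy": 0,"wz": 0,"tx": 0,"ty": 0.004,"tz": 0.1,"grip": 1},
  {"wx": -0.005,"wy": 0,"wz": 0,"tx": 0,"ty": 0.004,"tz": 0.13,"grip": 1},
  {"wx": -0.005,"wy": 0,"wz": 0,"tx": 0,"ty": 0.004,"tz": 0.13,"grip": 1},
])

```text
t: 7.68
ee_pos: [0.5241, 0.1749, 0.1123]
tcp_rot: [[-0.009, 1.0, -0.002], [1.0, 0.009, 0.001], [0.001, -0.002, -1.0]]
force: [0.3, -0.7, -0.1]
grip_width: 0.0086
grasp_force: 39.8
```

```bash
python3 - <<'E'
from h import *
S=cam("side");s=ctrl.state();print(s["ee_pos"],s["force"])
g=np.float32(S[0])
xs=np.arange(.484,.552,.002)
def prof(z,ys):
    a=0
    for y in ys:
        q=np.float32(proj(S,np.c_[xs,xs*0+y,xs*0+z]))
        a=a+cv2.remap(g,q[None,:,0].copy(),q[None,:,1].copy(),cv2.INTER_CUBIC)[0]
    return a/len(ys)
a=prof(.05,np.arange(.118,.165,.005))
for x,c in zip(xs,a):print(round(x,3),c.round().astype(int))
X,Y=.5255,.177
tl=[(np.array([[X+d,Y-.05,.05],[X+d,Y+.05,.05]]),(0,0,255)) for d in(-.00625,.00625)]
cv2.imwrite("pics/c5.png",np.hstack([crop(S,262,145,40,60,10),crop(S,262,145,40,60,10,tl)]))
E
```

```text
[0.52499277 0.17522029 0.11360776] [-0.05212745 -0.48949585  0.0501693 ]
0.484 [254 248 190]
0.486 [254 248 190]
0.488 [254 248 189]
0.49 [254 248 189]
0.492 [255 250 189]
0.494 [255 252 192]
0.496 [255 254 197]
0.498 [255 255 201]
0.5 [255 255 202]
0.502 [255 255 200]
0.504 [255 254 196]
0.506 [255 253 191]
0.508 [255 253 189]
0.51 [255 254 189]
0.512 [255 254 193]
0.514 [255 255 196]
0.516 [255 255 198]
0.518 [255 254 197]
0.52 [255 253 196]
0.522 [254 249 193]
0.524 [253 244 190]
0.526 [251 241 188]
0.528 [251 241 184]
0.53 [253 246 183]
0.532 [255 251 184]
0.534 [255 254 188]
0.536 [255 255 193]
0.538 [255 254 195]
0.54 [255 254 194]
0.542 [255 253 192]
0.544 [255 251 192]
0.546 [255 250 193]
0.548 [255 250 194]
0.55 [255 249 195]
0.552 [255 250 195]
```

View pics/c5.png

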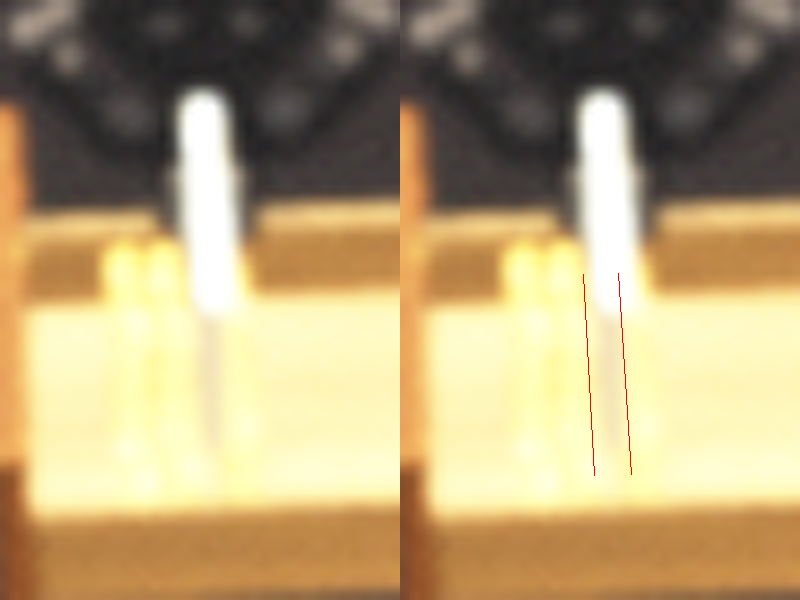

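```bash
python3 - <<'E'
from h import *
S=cam("side");s=ctrl.state();print(s["ee_pos"])
b=np.float32(S[0])[:,:,2]
# plaque near end face rows: centre col by blue-channel width in rows above the bars
for r in range(155,176):
    row=b[r,275:292]; row=np.clip(row-170,0,None) if r<168 else np.clip(row-205,0,None)
    print(r,round(275+(row*np.arange(17)).sum()/max(row.sum(),1),2),end="; ")
e=np.array(s["ee_pos"])
for y in(.122,.126,.13):
    print(y,proj(S,[[e[0],y,e[2]+d] for d in(-.045,-.02,0,.02)]).round(2).tolist())
E
```

```text
[0.5257034  0.17549382 0.11459853]
155 281.76; 156 281.83; 157 281.94; 158 282.14; 159 282.34; 160 282.45; 161 282.48; 162 282.55; 163 282.69; 164 282.74; 165 282.75; 166 282.8; 167 282.8; 168 282.66; 169 282.81; 170 282.92; 171 283.02; 172 283.07; 173 283.1; 174 283.2; 175 283.62; 0.122 [[282.81, 188.94], [282.76, 183.63], [282.72, 179.3], [282.67, 174.88]]
0.126 [[282.76, 188.09], [282.71, 182.79], [282.67, 178.45], [282.62, 174.04]]
0.13 [[282.71, 187.26], [282.66, 181.95], [282.61, 177.61], [282.57, 173.2]]
```

send_rows([
  {"wx": 0,"wy": 0,"wz": 0,"tx": 0,"ty": -0.002,"tz": 0.01,"grip": 1},
  {"wx": 0,"wy": 0,"wz": 0,"tx": 0,"ty": -0.002,"tz": 0.02,"grip": 1},
  {"wx": 0,"wy": 0,"wz": 0,"tx": 0,"ty": -0.002,"tz": 0.028,"grip": 1},
  {"wx": 0,"wy": 0,"wz": 0,"tx": 0,"ty": -0.002,"tz": 0.034,"grip": 1},
  {"wx": 0,"wy": 0,"wz": 0,"tx": 0,"ty": -0.002,"tz": 0.038,"grip": 1},
  {"wx": 0,"wy": 0,"wz": 0,"tx": 0,"ty": -0.002,"tz": 0.042,"grip": 1},
  {"wx": 0,"wy": 0,"wz": 0,"tx": 0,"ty": -0.002,"tz": 0.042,"grip": 1},
])

```text
t: 8.65
ee_pos: [0.5242, 0.1759, 0.0927]
tcp_rot: [[-0.011, 1.0, 0.001], [1.0, 0.011, 0.002], [0.002, 0.001, -1.0]]
force: [-0.6, 0.8, -0.6]
grip_width: 0.0079
grasp_force: 39.8
```

send_rows([
  {"wx": 0,"wy": 0,"wz": 0,"tx": 0,"ty": 0,"tz": 0.004,"grip": 1},
  {"wx": 0,"wy": 0,"wz": 0,"tx": 0,"ty": 0,"tz": 0.008,"grip": 1},
  {"wx": 0,"wy": 0,"wz": 0,"tx": 0,"ty": 0,"tz": 0.012,"grip": 1},
  {"wx": 0,"wy": 0,"wz": 0,"tx": 0,"ty": 0,"tz": 0.016,"grip": 1},
  {"wx": 0,"wy": 0,"wz": 0,"tx": 0,"ty": 0,"tz": 0.016,"grip": 1},
])

```text
t: 9.28
ee_pos: [0.5242, 0.1759, 0.0846]
tcp_rot: [[-0.011, 1.0, 0.001], [1.0, 0.011, 0.002], [0.002, 0.002, -1.0]]
force: [-0.8, -0.2, -0.9]
grip_width: 0.0085
grasp_force: 39.9
```

send_rows([
  {"wx": 0,"wy": 0,"wz": 0,"tx": 0,"ty": 0,"tz": 0.006,"grip": 1},
  {"wx": 0,"wy": 0,"wz": 0,"tx": 0,"ty": 0,"tz": 0.012,"grip": 1},
  {"wx": 0,"wy": 0,"wz": 0,"tx": 0,"ty": 0,"tz": 0.018,"grip": 1},
  {"wx": 0,"wy": 0,"wz": 0,"tx": 0,"ty": 0,"tz": 0.024,"grip": 1},
  {"wx": 0,"wy": 0,"wz": 0,"tx": 0,"ty": 0,"tz": 0.029,"grip": 1},
  {"wx": 0,"wy": 0,"wz": 0,"tx": 0,"ty": 0,"tz": 0.029,"grip": 1},
])

```text
t: 10.02
ee_pos: [0.5242, 0.1759, 0.07]
tcp_rot: [[-0.011, 1.0, 0.001], [1.0, 0.011, 0.002], [0.002, 0.001, -1.0]]
force: [-0.4, -0.2, -1.2]
grip_width: 0.0081
grasp_force: 39.8
```

Now feel for the floor in 1 mm steps.

send_rows([
  {"wx": 0,"wy": 0,"wz": 0,"tx": 0,"ty": 0,"tz": 0.002,"grip": 1},
  {"wx": 0,"wy": 0,"wz": 0,"tx": 0,"ty": 0,"tz": 0.004,"grip": 1},
  {"wx": 0,"wy": 0,"wz": 0,"tx": 0,"ty": 0,"tz": 0.006,"grip": 1},
  {"wx": 0,"wy": 0,"wz": 0,"tx": 0,"ty": 0,"tz": 0.006,"grip": 1},
])

```text
t: 10.52
ee_pos: [0.5242, 0.176, 0.0673]
tcp_rot: [[-0.011, 1.0, 0.001], [1.0, 0.011, 0.002], [0.002, 0.001, -1.0]]
force: [-1.6, 1.2, -1.4]
grip_width: 0.008
grasp_force: 39.9
```

send_rows([
  {"wx": 0,"wy": 0,"wz": 0,"tx": 0,"ty": 0,"tz": 0.002,"grip": 1},
  {"wx": 0,"wy": 0,"wz": 0,"tx": 0,"ty": 0,"tz": 0.004,"grip": 1},
  {"wx": 0,"wy": 0,"wz": 0,"tx": 0,"ty": 0,"tz": 0.004,"grip": 1},
])

```text
t: 10.9
ee_pos: [0.5242, 0.176, 0.0652]
tcp_rot: [[-0.011, 1.0, 0.001], [1.0, 0.011, 0.002], [0.002, 0.001, -1.0]]
force: [-1.6, 0.5, -2.6]
grip_width: 0.0082
grasp_force: 39.9
```

send_rows([
  {"wx": 0,"wy": 0,"wz": 0,"tx": 0,"ty": 0,"tz": 0.002,"grip": 1},
  {"wx": 0,"wy": 0,"wz": 0,"tx": 0,"ty": 0,"tz": 0.004,"grip": 1},
  {"wx": 0,"wy": 0,"wz": 0,"tx": 0,"ty": 0,"tz": 0.004,"grip": 1},
])

```text
t: 11.28
ee_pos: [0.5246, 0.1761, 0.0649]
tcp_rot: [[-0.011, 1.0, 0.003], [1.0, 0.011, 0.002], [0.002, 0.003, -1.0]]
force: [-3.7, -0.7, 4.6]
grip_width: 0.0081
grasp_force: 40.7
```

send_rows([
  {"wx": 0,"wy": 0,"wz": 0,"tx": 0,"ty": 0,"tz": 0,"grip": 0.6},
  {"wx": 0,"wy": 0,"wz": 0,"tx": 0,"ty": 0,"tz": 0,"grip": 0.4},
  {"wx": 0,"wy": 0,"wz": 0,"tx": 0,"ty": 0,"tz": 0,"grip": 0.3},
  {"wx": 0,"wy": 0,"wz": 0,"tx": 0,"ty": 0,"tz": 0,"grip": 0.3},
  {"wx": 0,"wy": 0,"wz": 0,"tx": 0,"ty": 0,"tz": 0,"grip": 0.3},
  {"wx": 0,"wy": 0,"wz": 0,"tx": 0,"ty": 0,"tz": 0,"grip": 0.3},
])

```text
t: 12.02
ee_pos: [0.5243, 0.176, 0.0634]
tcp_rot: [[-0.011, 1.0, 0.002], [1.0, 0.011, 0.002], [0.002, 0.002, -1.0]]
force: [-0.5, -0.2, 0.8]
grip_width: 0.0296
grasp_force: 0.0
```

send_rows([
  {"wx": 0,"wy": 0,"wz": 0,"tx": 0,"ty": 0,"tz": -0.02,"grip": 0.3},
  {"wx": 0,"wy": 0,"wz": 0,"tx": 0,"ty": 0,"tz": -0.06,"grip": 0.3},
  {"wx": 0,"wy": 0,"wz": 0,"tx": 0,"ty": 0,"tz": -0.12,"grip": 0.3},
  {"wx": 0,"wy": 0,"wz": 0,"tx": 0,"ty": 0,"tz": -0.2,"grip": 0.3},
  {"wx": 0,"wy": 0,"wz": 0,"tx": 0,"ty": 0,"tz": -0.2,"grip": 0.3},
])

```text
t: 12.65
ee_pos: [0.5271, 0.1764, 0.1689]
tcp_rot: [[-0.011, 1.0, 0.011], [1.0, 0.011, 0.004], [0.004, 0.011, -1.0]]
force: [0.4, -0.6, 0.6]
grip_width: 0.0297
grasp_force: 0.0
```

```bash
python3 - <<'E'
from h import *
S=cam("side");s=ctrl.state();print(s["ee_pos"],s["grip_width"],np.round(s["joints"],2))
cv2.imwrite("pics/c6.png",crop(S,250,140,66,75,8))
# tilted pose for pushing: tool leaning back so the body stays on the robot side
for tilt in(40,):
    _,R=gpose((0,0,0.0),0,tilt)
    go([.33,.177,.17],R);go([.43,.177,.06],R)
E
```

```text
[0.52587284 0.17610521 0.16648867] 0.02975905187836484 [0.2  0.11 0.04 1.49 0.   1.76]
t [ 0.006  -0.3916 -0.0098] w [-0.8797 -0.0088  0.0114]
t [ 0.0031 -0.1933  0.2116] w [-0.8797 -0.0088  0.0114]
```

View pics/c6.png

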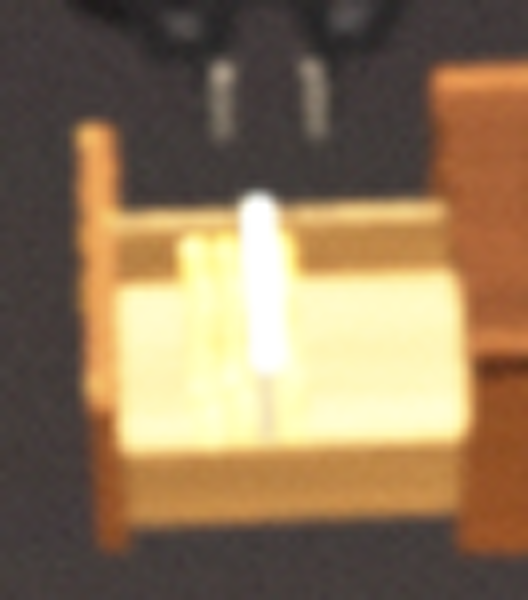

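send_rows([
  {"wx": 0,"wy": 0,"wz": 0,"tx": 0,"ty": -0.1,"tz": 0,"grip": 0.6},
  {"wx": -0.2,"wy": 0,"wz": 0,"tx": 0,"ty": -0.18,"tz": 0,"grip": 1},
  {"wx": -0.4,"wy": -0.005,"wz": 0.005,"tx": 0.003,"ty": -0.251,"tz": 0,"grip": 1},
  {"wx": -0.546,"wy": -0.005,"wz": 0.008,"tx": 0.003,"ty": -0.251,"tz": 0,"grip": 1},
  {"wx": -0.546,"wy": -0.005,"wz": 0.008,"tx": 0.003,"ty": -0.251,"tz": 0.1,"grip": 1},
  {"wx": -0.546,"wy": -0.005,"wz": 0.008,"tx": 0.003,"ty": -0.251,"tz": 0.16,"grip": 1},
  {"wx": -0.546,"wy": -0.005,"wz": 0.008,"tx": 0.003,"ty": -0.251,"tz": 0.214,"grip": 1},
  {"wx": -0.546,"wy": -0.005,"wz": 0.008,"tx": 0.003,"ty": -0.251,"tz": 0.214,"grip": 1},
])

```text
t: 13.7
ee_pos: [0.3954, 0.1749, 0.0515]
tcp_rot: [[-0.004, 0.912, 0.41], [1.0, 0.005, -0.001], [-0.003, 0.41, -0.912]]
force: [-0.4, -0.1, 0.5]
grip_width: -0.0002
grasp_force: 0.0
```

```bash
python3 - <<'E'
from h import *
s=ctrl.state();print(s["ee_pos"],s["grip_width"],np.round(s["joints"],2),np.round(s["force"],1))
R=np.array(s["tcp_rot"]);go([.43,.177,.06],R);go([.53,.178,.06],R)
print((R.T@[1,.01,0]/.5*.001).round(5),"per mm")
E
```

```text
[0.39541602 0.17493716 0.05147934] -0.0002026892210216014 [ 0.37 -0.63 -0.86  0.94 -0.15  1.91] [-0.4 -0.1  0.5]
t [0.0038 0.0701 0.0128] w [0. 0. 0.]
t [0.005  0.2525 0.0949] w [0. 0. 0.]
[1.00e-05 1.82e-03 8.20e-04] per mm
```

send_rows([
  {"wx": 0,"wy": 0,"wz": 0,"tx": 0.004,"ty": 0.04,"tz": 0.009,"grip": 1},
  {"wx": 0,"wy": 0,"wz": 0,"tx": 0.004,"ty": 0.058,"tz": 0.017,"grip": 1},
  {"wx": 0,"wy": 0,"wz": 0,"tx": 0.004,"ty": 0.0725,"tz": 0.024,"grip": 1},
  {"wx": 0,"wy": 0,"wz": 0,"tx": 0.004,"ty": 0.083,"tz": 0.029,"grip": 1},
  {"wx": 0,"wy": 0,"wz": 0,"tx": 0.004,"ty": 0.094,"tz": 0.034,"grip": 1},
  {"wx": 0,"wy": 0,"wz": 0,"tx": 0.004,"ty": 0.109,"tz": 0.04,"grip": 1},
  {"wx": 0,"wy": 0,"wz": 0,"tx": 0.004,"ty": 0.123,"tz": 0.047,"grip": 1},
  {"wx": 0,"wy": 0,"wz": 0,"tx": 0.004,"ty": 0.138,"tz": 0.053,"grip": 1},
  {"wx": 0,"wy": 0,"wz": 0,"tx": 0.004,"ty": 0.1525,"tz": 0.06,"grip": 1},
])

```text
t: 14.82
ee_pos: [0.4806, 0.1787, 0.0601]
tcp_rot: [[-0.004, 0.909, 0.416], [1.0, 0.004, 0.002], [0.0, 0.416, -0.909]]
force: [-4.0, 1.0, 0.7]
grip_width: -0.0001
grasp_force: 2.2
```

send_rows([
  {"wx": 0,"wy": 0,"wz": 0,"tx": 0,"ty": 0.0164,"tz": 0.0077,"grip": 1},
  {"wx": 0,"wy": 0,"wz": 0,"tx": 0,"ty": 0.033,"tz": 0.0155,"grip": 1},
  {"wx": 0,"wy": 0,"wz": 0,"tx": 0,"ty": 0.049,"tz": 0.023,"grip": 1},
  {"wx": 0,"wy": 0,"wz": 0,"tx": 0,"ty": 0.0655,"tz": 0.031,"grip": 1},
  {"wx": 0,"wy": 0,"wz": 0,"tx": 0,"ty": 0.082,"tz": 0.0385,"grip": 1},
  {"wx": 0,"wy": 0,"wz": 0,"tx": 0,"ty": 0.098,"tz": 0.046,"grip": 1},
  {"wx": 0,"wy": 0,"wz": 0,"tx": 0,"ty": 0.115,"tz": 0.054,"grip": 1},
  {"wx": 0,"wy": 0,"wz": 0,"tx": 0,"ty": 0.131,"tz": 0.0615,"grip": 1},
  {"wx": 0,"wy": 0,"wz": 0,"tx": 0,"ty": 0.131,"tz": 0.0615,"grip": 1},
])

```text
t: 15.95
ee_pos: [0.5548, 0.1782, 0.0608]
tcp_rot: [[-0.002, 0.908, 0.42], [1.0, 0.003, -0.0], [-0.001, 0.42, -0.908]]
force: [-0.3, -0.9, 0.7]
grip_width: -0.0003
grasp_force: 0.0
```

send_rows([
  {"wx": 0,"wy": 0,"wz": 0,"tx": 0,"ty": 0.0073,"tz": 0.0034,"grip": 1},
  {"wx": 0,"wy": 0,"wz": 0,"tx": 0,"ty": 0.0146,"tz": 0.0068,"grip": 1},
  {"wx": 0,"wy": 0,"wz": 0,"tx": 0,"ty": 0.022,"tz": 0.0102,"grip": 1},
  {"wx": 0,"wy": 0,"wz": 0,"tx": 0,"ty": 0.0292,"tz": 0.0136,"grip": 1},
])

```text
t: 16.45
ee_pos: [0.5695, 0.1786, 0.0603]
tcp_rot: [[-0.003, 0.909, 0.418], [1.0, 0.003, 0.001], [-0.0, 0.418, -0.909]]
force: [-3.9, -1.1, 2.7]
grip_width: -0.0002
grasp_force: 2.1
```

send_rows([
  {"wx": 0,"wy": 0,"wz": 0,"tx": 0,"ty": 0.0036,"tz": 0.0017,"grip": 1},
  {"wx": 0,"wy": 0,"wz": 0,"tx": 0,"ty": 0.0073,"tz": 0.0034,"grip": 1},
  {"wx": 0,"wy": 0,"wz": 0,"tx": 0,"ty": 0.011,"tz": 0.005,"grip": 1},
  {"wx": 0,"wy": 0,"wz": 0,"tx": 0,"ty": 0.0146,"tz": 0.0068,"grip": 1},
])

```text
t: 16.95
ee_pos: [0.5772, 0.1788, 0.06]
tcp_rot: [[-0.004, 0.909, 0.417], [1.0, 0.003, 0.001], [-0.0, 0.417, -0.909]]
force: [-4.4, -0.9, 3.8]
grip_width: -0.0002
grasp_force: 2.1
```

send_rows([
  {"wx": 0,"wy": 0,"wz": 0,"tx": 0,"ty": 0.0036,"tz": 0.0017,"grip": 1},
  {"wx": 0,"wy": 0,"wz": 0,"tx": 0,"ty": 0.0073,"tz": 0.0034,"grip": 1},
])

```text
t: 17.2
ee_pos: [0.5813, 0.1789, 0.06]
tcp_rot: [[-0.004, 0.909, 0.417], [1.0, 0.003, 0.001], [-0.0, 0.417, -0.909]]
force: [-4.4, -0.7, 3.5]
grip_width: 0.0002
grasp_force: 2.0
```

send_rows([
  {"wx": 0,"wy": 0,"wz": 0,"tx": 0,"ty": 0.0036,"tz": 0.0017,"grip": 1},
  {"wx": 0,"wy": 0,"wz": 0,"tx": 0,"ty": 0.0073,"tz": 0.0034,"grip": 1},
])

```text
t: 17.45
ee_pos: [0.5844, 0.1789, 0.0599]
tcp_rot: [[-0.004, 0.91, 0.415], [1.0, 0.004, 0.001], [-0.0, 0.415, -0.91]]
force: [-14.6, -1.9, 12.6]
grip_width: 0.0003
grasp_force: 7.5
```

send_rows([
  {"wx": 0,"wy": 0,"wz": 0,"tx": 0,"ty": 0.0015,"tz": 0.0007,"grip": 1},
  {"wx": 0,"wy": 0,"wz": 0,"tx": 0,"ty": 0.0015,"tz": 0.0007,"grip": 1},
])

```text
t: 17.7
ee_pos: [0.5843, 0.1789, 0.0599]
tcp_rot: [[-0.004, 0.91, 0.414], [1.0, 0.004, 0.001], [-0.001, 0.414, -0.91]]
force: [-14.3, -0.9, 10.4]
grip_width: 0.0003
grasp_force: 6.8
```

send_rows([
  {"wx": 0,"wy": 0,"wz": 0,"tx": 0,"ty": -0.006,"tz": -0.003,"grip": 1},
  {"wx": 0,"wy": 0,"wz": 0,"tx": 0,"ty": -0.03,"tz": -0.014,"grip": 1},
  {"wx": 0,"wy": 0,"wz": 0,"tx": 0,"ty": -0.1,"tz": -0.06,"grip": 1},
  {"wx": 0,"wy": 0,"wz": 0,"tx": 0,"ty": -0.18,"tz": -0.12,"grip": 1},
  {"wx": 0,"wy": 0,"wz": 0,"tx": 0,"ty": -0.18,"tz": -0.16,"grip": 1},
  {"wx": 0,"wy": 0,"wz": 0,"tx": 0,"ty": -0.18,"tz": -0.16,"grip": 1},
])

```text
t: 18.45
ee_pos: [0.4717, 0.1792, 0.0971]
tcp_rot: [[-0.004, 0.907, 0.422], [1.0, 0.003, 0.003], [0.001, 0.422, -0.907]]
force: [0.0, -0.0, 0.4]
grip_width: -0.0001
grasp_force: 0.0
```

```bash
python3 - <<'E'
from h import *
S=cam("side");s=ctrl.state();print(s["ee_pos"],np.round(s["force"],1))
cv2.imwrite("pics/c7.png",crop(S,230,110,160,130,5))
E
```

```text
[0.4716871  0.17888889 0.09626704] [-0.  -0.3 -0.4]
```

View pics/c7.png

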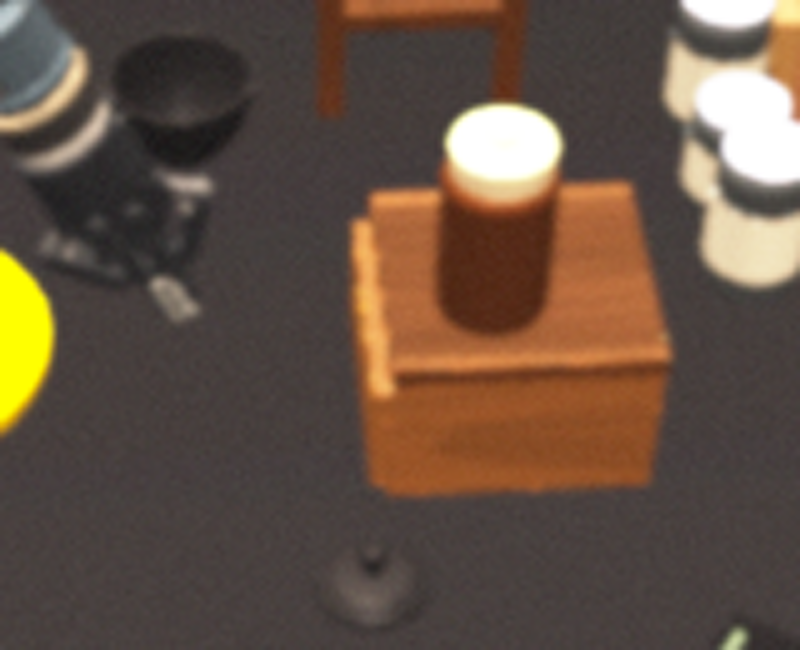

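The drawer is shut with its panel on the chest face at (370,300). The caddy, lid and bowl haven't moved, and the gripper is clear at (175,295).

```bash
python3 -c "
from plant import ctrl
print(ctrl.hand_in())"
```

```text
the job is handed in; nothing more can be done
None
```

The white plaque is standing in the rack's wide slot and the drawer is pushed gently shut against its stop. Nothing else looked moved in the last picture, and I handed the job in at about 18.5 s; no verdict came back.

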